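Sort the paint samples, then hold the loupe in focus

TASK

Stand the green-topped paint sample in the green tray and the yellow-topped one in the yellow dish of the viewing stand, both upright and set down rather than dropped. Then pick up the loupe and hold it face up and level over the yellow sample, the lens centred on it and level with the red collar that marks the focal height on the stand's post, carried by the gripper alone; finish while still holding it there. Do not shift the collar, and leave the bottle, the jar and the brush where they are.

Things in the scene. Friction and masses are not known exactly. Their poses are not given: they have to be found in the camera images.
- green_sample: Paint sample in a resin mount: upright white cylinder, 32 mm diameter, 40 mm tall, 45 g, its top 6 mm and top face green. Loose; starts standing on the bench. Origin: centre of its underside, z up its axis.
- yellow_sample: The same (32 mm diameter, 40 mm tall, 45 g) with a yellow top. Origin: centre of its underside, z up its axis.
- green_tray: Square green tray fixed to the bench, 90 x 90 mm outside, walls 5 mm thick and 13 mm tall from the bench, floor 5 mm thick (inside 80 x 80 mm). Origin: centre of its underside; x, y along its sides.
- green_floor (a point): Centre of the inner floor of the green tray, 5 mm above the bench.
- stand: Viewing stand fixed to the bench: dark steel base plate 180 x 100 x 15 mm (x from -55 to +125 mm of the origin), a square yellow dish on it and an upright aluminium post of 10 mm diameter, its top 147 mm above the bench, standing 105 mm from the dish centre along the stand's +x. A red collar (26 mm diameter, 8 mm tall) sits on the post by friction. Origin: on the bench under the dish centre.
- dish (a point): Centre of the inner floor of the yellow dish, 19 mm above the bench. The dish is 72 x 72 mm outside, walls 5 mm thick, inside 62 x 62 mm; its rim is 26 mm above the bench (7 mm above its floor).
- focal_mark (a point): Centre of the red collar on the post: its height is the focal height, somewhere between 98 and 138 mm above the bench. It would slide along the post if pushed with over about 4 N.
- loupe: Black hand loupe, 80 g, lying flat on the bench, 126 mm long: a round lens ring 64 mm in diameter and 12 mm tall at its +x end, a straight handle 64 mm long (x from -53.5 to +10.5 mm), 15 mm wide (y) and 26 mm tall towards -x with a steel band near its end. Origin: on the underside, 40 mm from the lens centre; x points from handle to lens, z up when it lies face up.
- lens (a point): Centre of the loupe's lens, 6 mm above the loupe's underside, at x = +40 mm of the loupe.
- loupe_grip (a point): Good place to pinch the handle across its 15 mm width from above: x = -15 mm of the loupe, 13 mm above its underside, 55 mm from the lens centre.
- amber_bottle: Bystander: amber bottle, 44 mm diameter, 100 mm tall, upright. Origin: centre of its underside.
- blue_jar: Bystander: small clear jar with a blue cap, 48 mm diameter, 50 mm tall, upright. Origin: centre of its underside.
- brush: Bystander: flat varnish brush lying on the bench beyond the loupe, 200 mm long (x), 42 mm wide, 20 mm tall, wooden handle to its -x. Origin: on its underside, at mid-length.
Not all that is in view belongs to the job. Several things look just like the loupe: the one meant starts nearest to the robot's base. Leave any pink look-alike of the green_sample alone.

How it is judged:
By the outcome, as a careful person would: the job done as asked, in the order asked, and still so for the second after the job is handed in, while the arm keeps its last pose, push and grip.
It also fails if it takes over 72 s, if anything falls off the work surface, if the arm or the gripper's body presses on something with over 40 N, if the wrist force passes 120 N, or if a joint passes its speed limit or range.

ROBOT

A 6-joint arm with a two-finger parallel gripper is mounted at the origin on the work surface. World frame = base frame: x ahead of the robot, y to its left, z up, the work surface at z = 0. Lengths are in mm, angles in rad, forces in N, time in s.
With the tool pointing down it reaches from about 275 to 1000 mm from the base axis. Payload 8.4 kg.
Tool frame: the origin (TCP) lies between the finger pads; the fingertips stand r.finger_overhang ahead of it and the grasp point (between the pads) is the TCP (r.finger_overhang is the distance from the TCP to the fingertips, in mm); z points along the fingers, y is the line along which they close (so a half turn about z gives the same grasp; the last joint's range is limited). The gripper opens to 85 mm and grips with 20 to 120 N. Pads are 22 mm wide; open, the fingers measure 114 mm over their backs; the gripper's body (76 mm by 85 mm) begins 54 mm behind the grasp point. The pads swing forward as they close: fully open they stand 13 mm farther back than shut.
Start: joints at [1.109, 0.353, 1.633, -0, 1.155, -0.002], TCP at [277.355, 560.091, 250.281] pointing down, gripper open.
Joint ranges: [-2.63, 2.63], [-0.92, 2.1], [0.06, 2.66], [-1.3, 4.44], [0, 2.69], [-3.02, 3.02]. Speed limits (rad/s): [2.22, 2.22, 2.79, 3.14, 3.14, 3.14].

INTERFACE

Orientations are given as [roll, pitch, yaw] about the fixed x, y, z axes, in that order (R = Rz(yaw) Ry(pitch) Rx(roll)).
In Python, from rig import r, cams, sign_off gives the robot as it stands.
- The arm moves only by the shell command python3 -m crank 'ROWS' [FORCE]. ROWS is JSON, a list of rows, each a list of 7 numbers: the shift along the tool's x, y, z in m, then the turn, a rotation vector about the tool's x, y, z in rad, then the closure, from 0 (fully open) to 1 (shut). In form: [[dx, dy, dz, ax, ay, az, gripper], ...]. A call has 1 to 5 rows; each row is the pose to reach, as a shift and turn from the pose commanded when the call began, along the tool's axes at that moment; what a row does not reach only later rows make up. A row lasts 1/10 s, in which the tool goes at most 50 mm and 8.59 degrees, less where a joint would pass 70% of its speed; a pose out of reach is approached as far as the arm can. A call with a gripper value outside its range is refused whole. The fingers move at their own pace and stop on an object; FORCE is the grip in N (left out, the last holds). Time passes only in rows, so rows that repeat a pose let the fingers close. It gives the time, the measured TCP pose, the force, the opening and the grip force at its end, in the units of the state.
- r.sense(): the state, without advancing time (a new reading comes with each control period).
- cams.grab_frame(name): name is "scene" or "side" or "wrist"; returns a dict with "image" (384x512x3 uint8, red, green, blue), "fx", "fy", "cx", "cy" (pixels), "D" ([k1, k2, p1, p2, k3] as OpenCV has them; the pictures are not rectified), "position" and "orientation" of the camera in the world. Camera axes: x right, y down, z forward; pixel columns grow to the right and rows downward; lengths in mm; the calibration is good to about 2 mm. A picture is of the moment at which its call begins. There is no depth.
- sign_off(): hands the job in; it is judged then, once.
The state is a dict: "clock": time; "qpos": joint angles; "qvel": joint speeds; "joint_efforts": joint torques, N m; "eef_pos": TCP position; "tcp_rot": TCP orientation; "contact_force": force on the tool from outside, world axes, zero at the start; "wrist_torque": the same for the moment, N m; "opening": opening from 0.0 (shut) to 1.0 (fully open); "grasp_force": force on a finger pad.
Only numpy, scipy, OpenCV 4.12 (cv2) and the standard library are available. Lean on these libraries where they do the work, as an engineer would, in place of code of your own. Each camera call takes 0.05 s, during which the arm holds its last target. There are 200 camera calls.

## Working session

There is one attempt and no reset: what is moved stays moved. The work goes in short steps, Python scripts to look and compute and a shell command to move; the robot and the scene stay as the last step left them, time stands still between calls to the robot, and variables do not carry over. Pictures are saved under pics/ and viewed, at most 10 in all, crops included, and the job is handed in when it is done.

```bash
ls; mkdir -p pics
cat > h.py <<'E'
import numpy as np,cv2
from scipy.spatial.transform import Rotation as R
from rig import r,cams
def grab(n):
    return cams.grab_frame(n)
def rotm(o):
    o=np.array(o,float)
    return o if o.shape==(3,3) else (R.from_quat(o).as_matrix() if o.size==4 else R.from_euler('xyz',o).as_matrix())
def ray(f,uv):
    K=np.array([[f['fx'],0,f['cx']],[0,f['fy'],f['cy']],[0,0,1]],float)
    p=cv2.undistortPoints(np.array(uv,float).reshape(-1,1,2),K,np.array(f['D'],float)).reshape(-1,2)
    d=np.c_[p,np.ones(len(p))]@rotm(f['orientation']).T
    return np.array(f['position'],float),d/np.linalg.norm(d,axis=1)[:,None]
def plane(f,uv,z):
    o,d=ray(f,uv); return o+d*((z-o[2])/d[:,2])[:,None]
def cross(f1,u1,f2,u2):
    o1,d1=ray(f1,[u1]);o2,d2=ray(f2,[u2]);d1=d1[0];d2=d2[0]
    t=np.linalg.lstsq(np.c_[d1,-d2],o2-o1,rcond=None)[0]
    a=o1+t[0]*d1;b=o2+t[1]*d2
    return (a+b)/2,np.linalg.norm(a-b)
def save(f,n): cv2.imwrite('pics/'+n,cv2.cvtColor(f['image'],cv2.COLOR_RGB2BGR))
E
cat > a.py <<'E'
from h import *
import pickle
fs={}
for n in('scene','side','wrist'):
    f=grab(n);fs[n]=f;print(n,f['position'],f['orientation'],f['fx'],f['D'])
pickle.dump(fs,open('f0.pkl','wb'))
save(fs['scene'],'s0.png');save(fs['side'],'d0.png');save(fs['wrist'],'w0.png')
s=r.sense();print(s,r.finger_overhang)
E
python3 a.py
```

```text
pics
scene [1178.40403878  497.59731885  998.35691948] [-2.47640755  0.01395504  2.24342926] 476.83716634128155 [-0.13656493  0.          0.          0.          0.        ]
side [ 244.95023555 -443.6364821   778.13232652] [-2.43984121  0.01253239 -0.66448717] 349.9794868846009 [0.03271569 0.         0.         0.         0.        ]
wrist [201.91163166 595.80533202 372.72021591] [2.81430207e+00 1.05459045e-03 1.11072116e+00] 319.03990279552744 [0.02878673 0.         0.         0.         0.        ]
{'clock': 0.15, 'qpos': array([ 1.10863033e+00,  3.53534224e-01,  1.63395059e+00,  3.69804073e-05,
        1.15519848e+00, -2.40761976e-03]), 'qvel': array([-9.98661109e-04, -1.94172791e-03, -1.47743539e-03, -8.93713395e-05,
       -1.99345648e-03, -6.37766438e-04]), 'joint_efforts': array([ 3.07411265e-04, -6.05640793e+01, -3.42340100e+01,  9.46985688e-05,
        6.18291000e-03, -5.90307059e-05]), 'eef_pos': array([277.17587141, 559.79981597, 249.71135601]), 'tcp_rot': array([-3.14050209e+00, -3.64419153e-05,  2.68181931e+00]), 'contact_force': array([-0.31692215,  0.05933192,  0.44003813]), 'wrist_torque': array([ 0.03105955, -0.05125998,  0.01461629]), 'grasp_force': 0.0, 'opening': 0.9994554725332835} 19.0
```

View pictures.

View pics/s0.png

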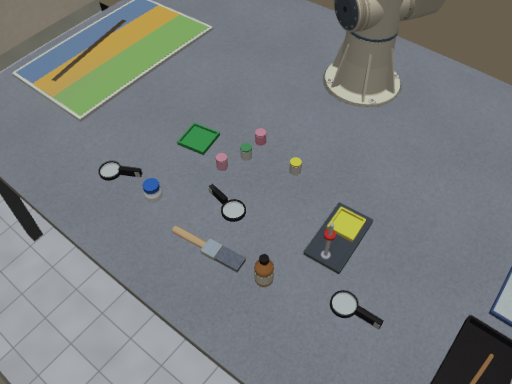

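View pics/d0.png

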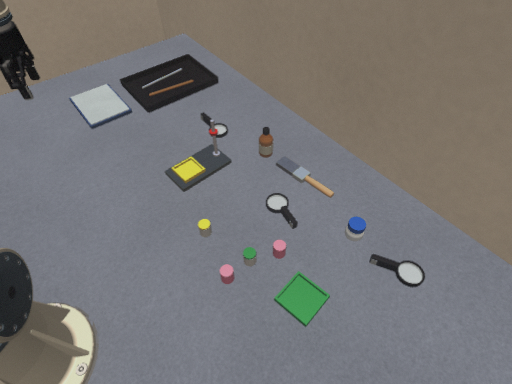

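Scene view: green sample (246,151), yellow (296,165), pink look-alikes (261,136) and (222,161), tray (199,138), dish (347,223), collar (330,234); loupe candidates with lenses at (234,210), (109,170), (344,303). Side view: the same in order green (250,256), yellow (204,227), pinks (227,273)/(280,248), tray (302,298), dish (188,169), loupe lenses (277,203), (410,273), (219,130).

```bash
cat > m.py <<'E'
from h import *
import pickle
fs=pickle.load(open('f0.pkl','rb'));S,D=fs['scene'],fs['side']
def blobs(f,lo,hi,box,amin=6):
    h=cv2.cvtColor(f['image'],cv2.COLOR_RGB2HSV);m=cv2.inRange(h,lo,hi)
    k=np.zeros_like(m);x0,y0,x1,y1=box;k[y0:y1,x0:x1]=255;m&=k
    n,l,st,c=cv2.connectedComponentsWithStats(m)
    return [(st[i,4],c[i].round(1),st[i,:4],l==i) for i in range(1,n) if st[i,4]>=amin]
G=((50,100,40),(75,255,255));Y=((22,150,100),(34,255,255));Rd=((0,190,90),(4,255,255))
def show(t,c,bs,bd):
    a=blobs(S,*c,bs);b=blobs(D,*c,bd)
    print(t,[(x[0],x[1],x[2]) for x in a],[(x[0],x[1],x[2]) for x in b])
    a=max(a,key=lambda x:x[0]);b=max(b,key=lambda x:x[0])
    print('   cross',*cross(S,a[1],D,b[1]));return a,b
show('green',G,(233,138,258,165),(238,243,262,270))
show('yellow',Y,(284,150,310,178),(192,214,217,240))
t=show('tray',G,(170,115,225,160),(268,268,335,330))
d=show('dish',Y,(320,200,372,250),(165,150,212,190))
show('collar',Rd,(318,222,342,246),(203,124,222,140))
for nm,(a,b),z in(('tray',t,13),('dish',d,26)):
    for f,x in((S,a),(D,b)):
        c=cv2.findContours(x[3].astype(np.uint8),0,2)[0][0]
        p=plane(f,cv2.convexHull(c).reshape(-1,2),z)[:,:2].astype(np.float32)
        print(nm,cv2.minAreaRect(p))
for u,v in(((234,210),(277,203)),((109,170),(410,273)),((344,303),(219,130))):
    p,g=cross(S,u,D,v);print('loupe',p,g,np.hypot(*p[:2]))
for u in((261,136),(222,161)):print('pink',plane(S,[u],35))
for n,u,z in(('bottle top',(264,260),100),('jar',(151,186),50),('brush',(175,230),10),('brush',(243,262),10)):print(n,plane(S,[u],z))
for f,box,nm in((S,(205,180,250,225),'S'),(D,(260,188,305,232),'D')):
    g=cv2.cvtColor(f['image'],cv2.COLOR_RGB2GRAY);x0,y0,x1,y1=box
    m=np.zeros_like(g);m[y0:y1,x0:x1]=(g[y0:y1,x0:x1]<55)*255
    pts=np.argwhere(m)[:,::-1]
    print(nm,len(pts),cv2.minAreaRect(plane(f,pts,8)[:,:2].astype(np.float32)))
im=S['image'][125:235,170:320];im=cv2.resize(im,None,fx=5,fy=5,interpolation=cv2.INTER_CUBIC);save({'image':im},'crop.png')
E
python3 m.py
```

```text
green [(np.int32(71), array([245.7, 146.7]), array([241, 143,  11,   8], dtype=int32))] [(np.int32(116), array([249.2, 252.7]), array([243, 247,  13,  12], dtype=int32))]
   cross [490.55461721 -89.54850223  37.3265303 ] 2.761029147881542
yellow [(np.int32(78), array([295.2, 162. ]), array([290, 158,  11,   9], dtype=int32))] [(np.int32(87), array([203.5, 223.7]), array([198, 219,  12,  10], dtype=int32))]
   cross [451.18856526  50.87576017  36.25972922] 0.7579314317296169
tray [(np.int32(794), array([198.3, 138. ]), array([178, 123,  42,  32], dtype=int32))] [(np.int32(1572), array([301.6, 297.9]), array([275, 272,  55,  54], dtype=int32))]
   cross [ 524.03330851 -241.44192029    3.97891335] 3.1906436862773466
dish [(np.int32(682), array([347.3, 223.5]), array([331, 207,  35,  34], dtype=int32)), (np.int32(6), array([327.5, 226.5]), array([327, 225,   2,   4], dtype=int32))] [(np.int32(445), array([187.9, 168.6]), array([172, 157,  33,  25], dtype=int32))]
   cross [526.61636942 261.68681944  20.46560057] 3.936925560097089
collar [(np.int32(48), array([329.3, 235.6]), array([325, 230,  10,  10], dtype=int32))] []Traceback (most recent call last):
  File "m.py", line 19, in <module>
    show('collar',Rd,(318,222,342,246),(203,124,222,140))
    ~~~~^^^^^^^^^^^^^^^^^^^^^^^^^^^^^^^^^^^^^^^^^^^^^^^^^
  File "m.py", line 13, in show
    a=max(a,key=lambda x:x[0]);b=max(b,key=lambda x:x[0])
                                 ~~~^^^^^^^^^^^^^^^^^^^^^
ValueError: max() iterable argument is empty
```

```bash
sed -i "s/Rd=((0,190,90),(4,255,255))/Rd=((0,150,90),(6,255,255))/; s/^show('collar'.*/print(cv2.cvtColor(D['image'],cv2.COLOR_RGB2HSV)[130:136,208:219].tolist())/" m.py; python3 m.py | grep -v "^green\|^yellow\|^tray \[\|^dish \["
```

```text
cross [490.55461721 -89.54850223  37.3265303 ] 2.761029147881542
   cross [451.18856526  50.87576017  36.25972922] 0.7579314317296169
   cross [ 524.03330851 -241.44192029    3.97891335] 3.1906436862773466
   cross [526.61636942 261.68681944  20.46560057] 3.936925560097089
[[[165, 25, 121], [0, 158, 155], [0, 192, 198], [1, 153, 165], [7, 33, 101], [12, 25, 103], [1, 81, 119], [1, 169, 169], [0, 190, 197], [0, 89, 192], [90, 7, 184]], [[173, 46, 138], [0, 147, 173], [0, 191, 196], [1, 168, 178], [1, 105, 131], [2, 75, 123], [1, 126, 150], [1, 182, 184], [0, 188, 195], [1, 107, 176], [75, 6, 166]], [[153, 19, 120], [0, 133, 151], [1, 194, 188], [0, 190, 196], [1, 185, 189], [1, 182, 186], [0, 184, 198], [1, 190, 191], [0, 183, 174], [1, 80, 146], [8, 6, 166]], [[117, 19, 124], [173, 57, 108], [0, 171, 139], [0, 186, 177], [1, 189, 181], [1, 193, 180], [0, 184, 176], [0, 177, 156], [1, 157, 125], [2, 41, 119], [10, 5, 163]], [[111, 19, 132], [145, 14, 112], [178, 88, 96], [179, 139, 90], [1, 146, 94], [1, 147, 92], [1, 146, 94], [179, 138, 94], [1, 104, 86], [177, 23, 111], [75, 4, 127
[... 665 characters left out ...]
.5513043819232
loupe [ 768.24650071 -355.74234547    5.46085351] 1.9845331456744495 846.6140219800129
loupe [707.070823   365.83189329   6.61620239] 6.802781938637831 796.1043417118186
pink [[429.1994994  -82.00243629  35.        ]]
pink [[ 568.09957311 -107.46687844   35.        ]]
bottle top [[769.18854564 190.06963815 100.        ]]
jar [[ 754.395732   -186.95632614   50.        ]]
brush [[797.59279912 -66.54958023  10.        ]]
brush [[763.0439755  123.53990511  10.        ]]
S 289 ((643.77490234375, -22.457305908203125), (135.37448120117188, 63.15211486816406), 60.818912506103516)
D 177 ((646.6036376953125, -24.007949829101562), (123.89120483398438, 61.3406867980957), 66.8077621459961)
```

View pics/crop.png

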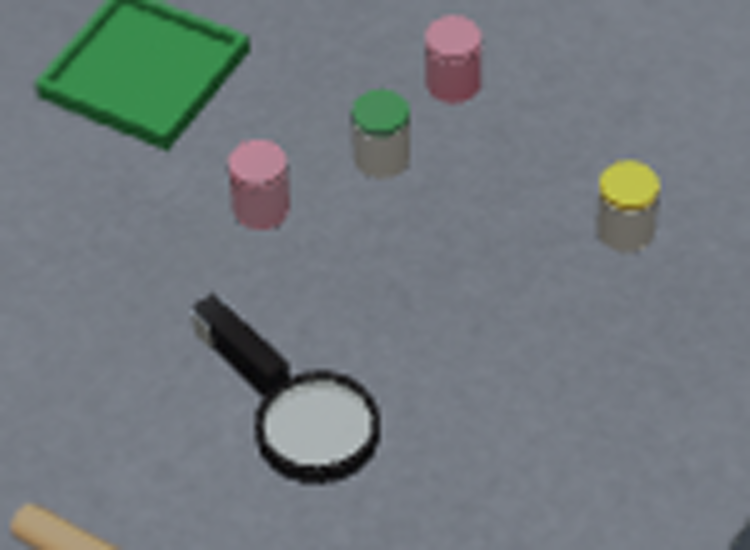

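Crop: the green sample (246,147) stands between two pinks (261,136) and (222,161). The loupe with its lens at (234,210) is 659 mm from the base; the others are 847 and 796 mm away. I choose those, and look at them with the wrist camera next.

```bash
cat > go.py <<'E'
import sys
from h import *
def delta(t,yaw):
    s=r.sense();M=rotm(s['tcp_rot']);d=M.T@(np.array(t)-s['eef_pos'])
    T=R.from_euler('xyz',[np.pi,0,yaw]).as_matrix()
    w=R.from_matrix(M.T@T).as_rotvec()
    print('pos',s['eef_pos'].round(1),'rot',s['tcp_rot'].round(3),'q',s['qpos'].round(2),'->',(d/1000).round(4),w.round(4),'t',round(s['clock'],1))
if __name__=='__main__':
    a=list(map(float,sys.argv[1:]));delta(a[:3],a[3])
E
A='[-0.17,-0.175,0.02,0,0,0,0]'
python3 -m crank '[[-0.17,-0.175,0.02,0,0,0,0],[-0.17,-0.175,0.02,0,0,0,0],[-0.17,-0.175,0.02,0,0,0,0],[-0.17,-0.175,0.02,0,0,0,0],[-0.17,-0.175,0.02,0,0,0,0]]'
python3 -m crank '[[-0.17,-0.175,0.02,0,0,0,0],[-0.17,-0.175,0.02,0,0,0,0],[-0.17,-0.175,0.02,0,0,0,0],[-0.17,-0.175,0.02,0,0,0,0],[-0.17,-0.175,0.02,0,0,0,0]]'
python3 go.py 490 -89 200 2.96
```

```text
clock: 0.65
eef_pos: [352.0, 325.6, 229.9]
tcp_rot: [-3.141, 0.0, 2.682]
contact_force: [1.3, 0.4, 0.2]
opening: 1.002
grasp_force: 0.0
clock: 1.15
eef_pos: [426.9, 93.4, 210.2]
tcp_rot: [3.142, 0.0, 2.682]
contact_force: [0.2, -0.1, 0.6]
opening: 1.001
grasp_force: 0.0
pos [426.9  93.4 210.2] rot [3.142 0.    2.682] q [ 0.21  0.11  2.06 -0.    0.98 -0.9 ] -> [-0.1375 -0.1354  0.0103] [ 0.      0.0003 -0.2783] t 1.1
```

```bash
cat > snap.py <<'E'
import sys,pickle
from h import *
f=grab('wrist');pickle.dump(f,open(sys.argv[1]+'.pkl','wb'));save(f,sys.argv[1]+'.png')
E
python3 snap.py w1
python3 -m crank '[[-0.1375,-0.1354,0.01,0,0,-0.278,0],[-0.1375,-0.1354,0.01,0,0,-0.278,0],[-0.1375,-0.1354,0.01,0,0,-0.278,0],[-0.1375,-0.1354,0.01,0,0,-0.278,0],[-0.1375,-0.1354,0.01,0,0,-0.278,0]]'
python3 snap.py w2
python3 - <<'E'
import cv2,numpy as np
cv2.imwrite('pics/w12.png',cv2.resize(np.hstack([cv2.imread('pics/w1.png'),cv2.imread('pics/w2.png')]),(800,300)))
E
```

```text
clock: 1.7
eef_pos: [491.2, -90.9, 200.1]
tcp_rot: [-3.141, 0.001, 2.957]
contact_force: [-0.7, 0.1, 0.0]
opening: 1.0
grasp_force: 0.0
```

View pics/w12.png

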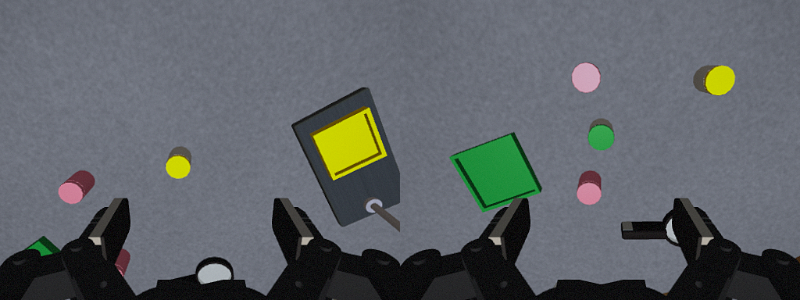

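Wrist pair: left (w1) shows yellow (178,166), dish (349,143) and post base (374,206); right (w2, minus 400) shows green (200,138), pinks (186,77)/(189,193), tray (96,172), yellow (320,80), all in the 0.78-scale picture.

```bash
cat > m2.py <<'E'
from h import *
import pickle
a=pickle.load(open('w1.pkl','rb'));b=pickle.load(open('w2.pkl','rb'));fs=pickle.load(open('f0.pkl','rb'));S,D=fs['scene'],fs['side']
def big(f,lo,hi,box):
    h=cv2.cvtColor(f['image'],cv2.COLOR_RGB2HSV);m=cv2.inRange(h,lo,hi);k=np.zeros_like(m);x0,y0,x1,y1=box;k[y0:y1,x0:x1]=255
    n,l,st,c=cv2.connectedComponentsWithStats(m&k);i=1+st[1:,4].argmax()
    return c[i],cv2.findContours((l==i).astype(np.uint8),0,1)[0][0].reshape(-1,2)
G=((50,100,110),(75,255,255));Y=((22,150,150),(34,255,255))
G0=((50,100,40),(75,255,255))
def pl(f,c,z):
    p=plane(f,c,z)[:,:2].astype(np.float32);return p
gb,gc=big(b,*G,(236,145,280,205));yb,yc=big(b,*Y,(370,70,450,140))
ya,yac=big(a,*Y,(200,190,260,240))
print('green w2',gb,plane(b,[gb],40),cv2.minEnclosingCircle(pl(b,gc,40)))
print('yellow w1',plane(a,[ya],40),cv2.minEnclosingCircle(pl(a,yac,40)))
print('yellow w2',plane(b,[yb],40),cv2.minEnclosingCircle(pl(b,yc,40)))
print('yellow cross',cross(a,ya,b,yb))
gs=(245.7,146.7);gd=(249.2,252.7)
print('green cross',cross(b,gb,S,gs),cross(b,gb,D,gd))
tc,tt=big(b,*G0,(50,150,185,275));dc,dd=big(a,*Y,(390,120,511,240))
print('tray c',plane(b,[tc],5),cv2.minAreaRect(pl(b,cv2.convexHull(tt),13)[:,:]))
print('tray cross',cross(b,tc,S,(198.3,138)),cross(b,tc,D,(301.6,297.9)))
print('dish c',plane(a,[dc],19),cv2.minAreaRect(pl(a,cv2.convexHull(dd).reshape(-1,2),26)))
print('dish cross',cross(a,dc,S,(347.3,223.5)),cross(a,dc,D,(187.9,168.6)))
Rd=((0,140,130),(6,255,255))
cs,_=big(S,*Rd,(318,222,342,246));cd,_=big(D,*Rd,(203,124,222,142));print('collar',cs,cd,cross(S,cs,D,cd))
E
python3 m2.py; python3 go.py 490 -89 31 2.96
```

```text
green w2 [256.96248535 175.75381008] [[488.79501773 -91.714321    40.        ]] ((489.10791015625, -92.00230407714844), 15.676900863647461)
yellow w1 [[448.87340861  48.30729604  40.        ]] ((449.032958984375, 48.173126220703125), 15.627357482910156)
yellow w2 [[449.14769945  47.45733672  40.        ]] ((449.46368408203125, 47.32682800292969), 15.576223373413086)
yellow cross (array([449.29828   ,  47.97749618,  38.79115991]), np.float64(0.04636083945824166))
green cross (array([489.14021648, -90.71416155,  36.18652729]), np.float64(2.7783591193865473)) (array([489.73750669, -91.81270349,  39.86960051]), np.float64(1.749563518629718))
tray c [[ 521.56660138 -244.59490458    5.        ]] ((522.069580078125, -240.87091064453125), (91.47443389892578, 95.49559783935547), 9.705880165100098)
tray cross (array([ 521.73236387, -243.69843884,    2.54499147]), np.float64(3.9493869118904024)) (array([ 522.30688045, -243.5764919 ,    7.4638807 ]), np.float64(3.044309818665906))
dish c [[526.53197959 259.27744625  19.        ]] ((525.6278076171875, 256.4737548828125), (72.39134979248047, 72.28768920898438), 3.6514737606048584)
dish cross (array([525.33979844, 260.86115604,  19.65270995]), np.float64(4.029750434229904)) (array([526.86419289, 259.22921884,  20.31311645]), np.float64(1.9462943606999603))
collar [329.21052632 234.66666667] [212.65384615 131.30769231] (array([631.81104136, 266.8095964 , 105.04190292]), np.float64(0.3031048190864583))
pos [490.8 -89.9 200. ] rot [-3.141  0.     2.956] q [-0.18  0.22  1.95 -0.    0.98 -1.57] -> [0.001  0.0009 0.169 ] [-0.0006  0.0004 -0.0036] t 1.8
```

Measured: green (489,-91.5, top ≈38–40), yellow (449,48, top ≈39), tray centre (522,-243), dish (526,259, floor ≈20), collar ≈(632,267,105); all fit the text. Descend on green.

```bash
python3 -m crank '[[0.0015,-0.002,0.05,0,0,-0.004,0],[0.0015,-0.002,0.10,0,0,-0.004,0],[0.0015,-0.002,0.14,0,0,-0.004,0],[0.0015,-0.002,0.16,0,0,-0.004,0],[0.0015,-0.002,0.169,0,0,-0.004,0]]' 30
python3 -m crank '[[0,0,0,0,0,0,1],[0,0,0,0,0,0,1],[0,0,0,0,0,0,1],[0,0,0,0,0,0,1],[0,0,0,0,0,0,1]]' 30
python3 -m crank '[[0,0,0,0,0,0,1],[0,0,0,0,0,0,1],[0,0,-0.02,0,0,0,1],[0,0,-0.05,0,0,0,1],[0,0,-0.08,0,0,0,1]]' 30
python3 go.py 522 -243 110 2.96
```

```text
clock: 2.25
eef_pos: [486.2, -87.1, 29.2]
tcp_rot: [3.141, -0.004, 2.965]
contact_force: [-0.4, 0.5, 1.0]
opening: 1.002
grasp_force: 0.0
clock: 2.75
eef_pos: [488.9, -88.6, 32.7]
tcp_rot: [3.141, 0.002, 2.964]
contact_force: [-0.2, 1.0, 6.7]
opening: 0.366
grasp_force: 29.1
clock: 3.25
eef_pos: [487.9, -88.5, 112.7]
tcp_rot: [3.142, 0.0, 2.964]
contact_force: [0.1, 0.1, -1.5]
opening: 0.368
grasp_force: 30.0
pos [487.9 -88.5 112.7] rot [3.142 0.    2.964] q [-0.18  0.34  2.02  0.    0.78 -1.58] -> [-0.061  -0.146   0.0027] [0.     0.0001 0.0036] t 3.2
```

```bash
python3 -m crank '[[-0.02,-0.048,0,0,0,0,1],[-0.04,-0.096,0,0,0,0,1],[-0.055,-0.134,0,0,0,0,1],[-0.061,-0.146,0,0,0,0,1],[-0.061,-0.146,0,0,0,0,1]]' 
python3 -m crank '[[0,0,0.03,0,0,0,1],[0,0,0.05,0,0,0,1],[0,0,0.063,0,0,0,1],[0,0,0.066,0,0,0,1],[0,0,0.066,0,0,0,1]]' 
python3 snap.py w3; python3 go.py 522 -243 38 2.96
```

```text
clock: 3.75
eef_pos: [522.7, -244.8, 111.9]
tcp_rot: [-3.141, 0.002, 2.961]
contact_force: [-0.4, -0.4, 0.1]
opening: 0.361
grasp_force: 30.1
clock: 4.25
eef_pos: [522.2, -242.2, 45.3]
tcp_rot: [3.141, -0.001, 2.964]
contact_force: [-0.4, -0.4, 0.4]
opening: 0.366
grasp_force: 30.1
pos [ 522.6 -242.6   45.9] rot [-3.142  0.     2.964] q [-0.44  0.54  1.88  0.    0.72 -1.83] -> [ 0.0005 -0.0005  0.0079] [-0.      0.0004  0.0043] t 4.3
```

View pics/w3.png

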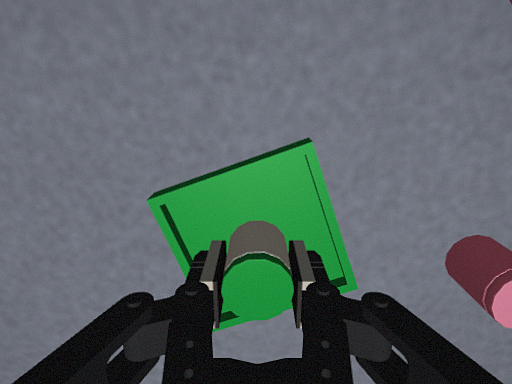

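The sample is held upright at (258,270), within the tray's outline (148–356, 139–330). Lower gently and watch the force.

```bash
python3 -m crank '[[0,0,0.002,0,0,0,1],[0,0,0.004,0,0,0,1],[0,0,0.006,0,0,0,1],[0,0,0.006,0,0,0,1],[0,0,0.006,0,0,0,1]]' 
python3 -m crank '[[0,0,0.001,0,0,0,1],[0,0,0.002,0,0,0,1],[0,0,0.002,0,0,0,1],[0,0,0.002,0,0,0,1]]'
python3 -m crank '[[0,0,0.001,0,0,0,1],[0,0,0.001,0,0,0,1],[0,0,0.001,0,0,0,1]]'
```

```text
clock: 4.8
eef_pos: [522.2, -243.0, 39.3]
tcp_rot: [-3.142, -0.0, 2.964]
contact_force: [0.4, -0.0, -0.3]
opening: 0.365
grasp_force: 30.1
clock: 5.2
eef_pos: [522.3, -243.0, 37.7]
tcp_rot: [-3.142, 0.0, 2.964]
contact_force: [-1.3, 0.4, 5.1]
opening: 0.365
grasp_force: 30.7
clock: 5.5
eef_pos: [522.4, -243.1, 37.7]
tcp_rot: [-3.141, 0.0, 2.964]
contact_force: [-5.1, 2.6, 16.7]
opening: 0.364
grasp_force: 31.9
```

Contact at TCP z≈37.7 (floor ≈5 mm, as expected). Ease off, release, rise.

```bash
python3 -m crank '[[0,0,-0.001,0,0,0,1],[0,0,-0.001,0,0,0,0.6],[0,0,-0.001,0,0,0,0.5],[0,0,-0.001,0,0,0,0.4],[0,0,-0.001,0,0,0,0.3]]' 20
python3 -m crank '[[0,0,-0.01,0,0,0,0.2],[0,0,-0.04,0,0,0,0],[0,0,-0.08,0,0,0,0],[0,0,-0.12,0,0,0,0],[0,0,-0.14,0,0,0,0]]'
python3 snap.py w4
python3 - <<'E'
from h import *
import pickle
b=pickle.load(open('w4.pkl','rb'));save({'image':b['image'][80:384,100:420]},'w4c.png')
E
python3 go.py 449 47.5 180 2.96
```

```text
clock: 6.0
eef_pos: [522.2, -242.9, 37.1]
tcp_rot: [3.142, -0.0, 2.964]
contact_force: [-0.3, -0.2, 0.4]
opening: 0.706
grasp_force: 0.0
clock: 6.5
eef_pos: [523.5, -243.6, 181.5]
tcp_rot: [-3.14, 0.004, 2.964]
contact_force: [0.3, -0.1, -0.2]
opening: 1.001
grasp_force: 0.0
pos [ 524.6 -244.   183.6] rot [-3.14   0.007  2.964] q [-0.44  0.35  1.8  -0.    0.98 -1.83] -> [0.1259 0.2736 0.0022] [-0.0019  0.0073  0.0038] t 6.5
```

View pics/w4c.png

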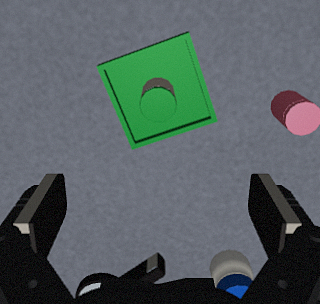

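Green sample stands upright in the tray (crop (158,98)). On to yellow.

```bash
python3 -m crank '[[0.02,0.045,0,0,0,0,0],[0.04,0.09,0,0,0,0,0],[0.06,0.135,0,0,0,0,0],[0.08,0.18,0,0,0,0,0],[0.1,0.22,0,0,0,0,0]]' 
python3 -m crank '[[0.02,0.045,0,0,0,0,0],[0.025,0.053,0,0,0,0,0],[0.025,0.053,0,0,0,0,0],[0.025,0.053,0,0,0,0,0]]'
cat > lk.py <<'E'
import sys,pickle
from m2 import big,Y
E
python3 snap.py w5
python3 - <<'E'
from h import *
import pickle
f=pickle.load(open('w5.pkl','rb'))
h=cv2.cvtColor(f['image'],cv2.COLOR_RGB2HSV);m=cv2.inRange(h,(22,150,150),(34,255,255))
n,l,st,c=cv2.connectedComponentsWithStats(m)
for i in range(1,n):
    if st[i,4]>100:print(st[i],c[i],plane(f,[c[i]],40))
E
python3 go.py 449 47.7 31 2.96
```

```text
clock: 7.05
eef_pos: [461.9, -6.9, 177.6]
tcp_rot: [3.141, 0.0, 2.964]
contact_force: [0.5, -0.3, 0.3]
opening: 1.0
grasp_force: 0.0
clock: 7.45
eef_pos: [447.9, 47.3, 177.5]
tcp_rot: [-3.141, 0.001, 2.964]
contact_force: [-0.5, 0.4, -0.2]
opening: 1.001
grasp_force: 0.0
[242 170  36  35 970] [259.23814433 186.64020619] [[448.82042125  48.00513661  40.        ]]
[ 454  183   58   80 3696] [483.2711039 221.0741342] [[514.87453828 236.03869134  40.        ]]
pos [448.   46.9 177.4] rot [-3.141e+00  1.000e-03  2.963e+00] q [ 0.1   0.17  2.06 -0.    0.9  -1.29] -> [-0.0008  0.001   0.1464] [-0.0002  0.0005  0.0032] t 7.5
```

```bash
python3 -m crank '[[-0.001,0.001,0.04,0,0,0,0],[-0.001,0.001,0.08,0,0,0,0],[-0.001,0.001,0.12,0,0,0,0],[-0.001,0.001,0.14,0,0,0,0],[-0.001,0.001,0.146,0,0,0,0]]' 30
python3 -m crank '[[0,0,0,0,0,0,1],[0,0,0,0,0,0,1],[0,0,0,0,0,0,1],[0,0,0,0,0,0,1],[0,0,0,0,0,0,1]]' 30
python3 -m crank '[[0,0,0,0,0,0,1],[0,0,0,0,0,0,1],[0,0,-0.03,0,0,0,1],[0,0,-0.06,0,0,0,1],[0,0,-0.09,0,0,0,1]]' 30
python3 go.py 526 258.5 121 2.96
```

```text
clock: 8.0
eef_pos: [447.6, 47.1, 29.1]
tcp_rot: [-3.14, -0.004, 2.962]
contact_force: [-0.5, 0.1, 0.1]
opening: 0.996
grasp_force: 0.0
clock: 8.5
eef_pos: [449.5, 48.6, 32.5]
tcp_rot: [3.141, 0.002, 2.964]
contact_force: [-1.3, -2.5, 6.6]
opening: 0.36
grasp_force: 29.1
clock: 9.0
eef_pos: [448.6, 48.7, 122.9]
tcp_rot: [3.141, 0.001, 2.964]
contact_force: [0.5, 0.8, -0.0]
opening: 0.363
grasp_force: 30.0
pos [448.6  48.7 122.9] rot [3.141e+00 1.000e-03 2.964e+00] q [ 0.1   0.27  2.11 -0.    0.77 -1.29] -> [-0.0392  0.2202  0.002 ] [0.0001 0.0005 0.0041] t 9.0
```

```bash
python3 -m crank '[[-0.008,0.045,0,0,0,0,1],[-0.016,0.09,0,0,0,0,1],[-0.024,0.135,0,0,0,0,1],[-0.032,0.18,0,0,0,0,1],[-0.039,0.215,0,0,0,0,1]]' 
python3 -m crank '[[0,0.006,0,0,0,0,1],[0,0.006,0.02,0,0,0,1],[0,0.006,0.045,0,0,0,1],[0,0.006,0.06,0,0,0,1],[0,0.006,0.062,0,0,0,1]]' 
python3 snap.py w6; python3 go.py 526 259.5 52 2.96
```

```text
clock: 9.5
eef_pos: [525.9, 256.1, 122.4]
tcp_rot: [3.14, 0.002, 2.965]
contact_force: [0.9, -0.2, -0.4]
opening: 0.36
grasp_force: 30.1
clock: 10.0
eef_pos: [524.7, 258.2, 57.8]
tcp_rot: [-3.14, -0.003, 2.964]
contact_force: [0.4, -0.2, 1.1]
opening: 0.363
grasp_force: 30.2
pos [525.4 258.5  58.6] rot [-3.140e+00 -2.000e-03  2.964e+00] q [ 0.45  0.54  1.85 -0.    0.76 -0.94] -> [-0.0004  0.0011  0.0066] [-0.0012 -0.0016  0.0035] t 10.1
```

View pics/w6.png

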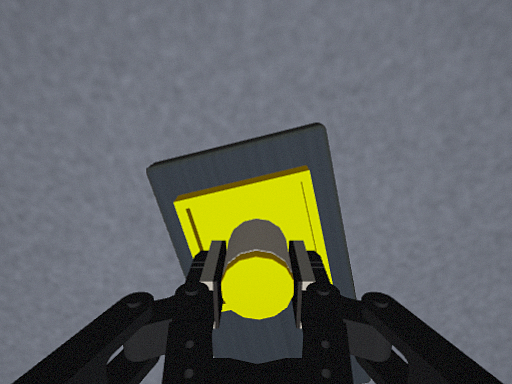

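Yellow is held upright at (258,285) within the dish (175–330, 168–310); lower it gently.

```bash
python3 -m crank '[[0,0.001,0.003,0,0,0,1],[0,0.001,0.006,0,0,0,1],[0,0.001,0.007,0,0,0,1],[0,0.001,0.007,0,0,0,1]]' 
python3 -m crank '[[0,0,0.001,0,0,0,1],[0,0,0.0015,0,0,0,1],[0,0,0.0015,0,0,0,1]]'
```

```text
clock: 10.45
eef_pos: [526.4, 260.3, 52.6]
tcp_rot: [3.141, 0.0, 2.964]
contact_force: [0.0, -0.2, -0.9]
opening: 0.364
grasp_force: 30.2
clock: 10.75
eef_pos: [526.5, 260.4, 51.5]
tcp_rot: [3.141, 0.0, 2.964]
contact_force: [-1.8, -1.0, 6.9]
opening: 0.367
grasp_force: 31.0
```

```bash
python3 -m crank '[[0,0,-0.0005,0,0,0,1],[0,0,-0.0005,0,0,0,0.6],[0,0,-0.0005,0,0,0,0.5],[0,0,-0.0005,0,0,0,0.4],[0,0,-0.0005,0,0,0,0.3]]' 20
python3 -m crank '[[0,0,-0.01,0,0,0,0.2],[0,0,-0.04,0,0,0,0],[0,0,-0.08,0,0,0,0],[0,0,-0.12,0,0,0,0],[0,0,-0.15,0,0,0,0]]'
python3 -m crank '[[0,0,-0.005,0,0,0,0],[0,0,-0.005,0,0,0,0]]'
python3 snap.py w7
python3 - <<'E'
from h import *
import pickle
f=pickle.load(open('w7.pkl','rb'))
h=cv2.cvtColor(f['image'],cv2.COLOR_RGB2HSV);m=cv2.inRange(h,(22,150,150),(34,255,255))
for u in [(247,176)]:pass
save({'image':f['image'][100:384,100:420]},'w7c.png')
E
python3 go.py 640 -25 200 2.96
```

```text
clock: 11.25
eef_pos: [526.3, 260.3, 51.2]
tcp_rot: [-3.142, -0.0, 2.964]
contact_force: [-0.2, 0.5, 0.1]
opening: 0.699
grasp_force: 0.0
clock: 11.75
eef_pos: [526.8, 260.5, 204.6]
tcp_rot: [3.14, 0.002, 2.964]
contact_force: [0.9, 0.1, 0.2]
opening: 0.998
grasp_force: 0.0
clock: 11.95
eef_pos: [526.8, 260.5, 207.8]
tcp_rot: [3.14, 0.002, 2.964]
contact_force: [0.7, -0.7, -1.4]
opening: 0.999
grasp_force: 0.0
pos [526.1 260.1 206.3] rot [3.141 0.    2.964] q [ 0.46  0.34  1.76  0.    1.04 -0.94] -> [-0.1626 -0.2605  0.0063] [0.0002 0.0002 0.0037] t 12.0
```

View pics/w7c.png

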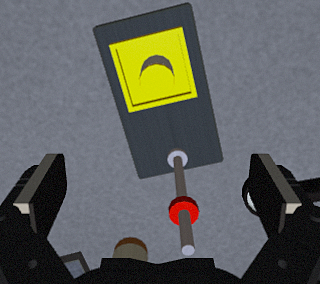

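Yellow stands in the dish (crop (155,75)); the collar shows at crop (183,210). Now look at the loupe.

```bash
python3 -m crank '[[-0.025,-0.04,0,0,0,0,0],[-0.05,-0.08,0,0,0,0,0],[-0.075,-0.12,0,0,0,0,0],[-0.1,-0.16,0,0,0,0,0],[-0.12,-0.192,0,0,0,0,0]]' 
python3 -m crank '[[-0.02,-0.034,0,0,0,0,0],[-0.04,-0.065,0,0,0,0,0],[-0.043,-0.069,0,0,0,0,0],[-0.043,-0.069,0,0,0,0,0],[-0.043,-0.069,0,0,0,0,0]]'
python3 snap.py w8; python3 go.py 640 -25 200 2.96
```

```text
clock: 12.5
eef_pos: [610.0, 47.6, 204.3]
tcp_rot: [-3.141, -0.003, 2.963]
contact_force: [0.4, -0.1, -0.2]
opening: 1.0
grasp_force: 0.0
clock: 13.0
eef_pos: [639.6, -24.7, 205.0]
tcp_rot: [3.142, -0.002, 2.964]
contact_force: [-0.2, -0.3, -0.7]
opening: 1.001
grasp_force: 0.0
pos [639.7 -24.4 205.4] rot [ 3.142e+00 -2.000e-03  2.965e+00] q [-0.04  0.42  1.64  0.    1.08 -1.43] -> [-0.0004 -0.0006  0.0054] [ 0.0001 -0.0019  0.0045] t 13.1
```

View pics/w8.png

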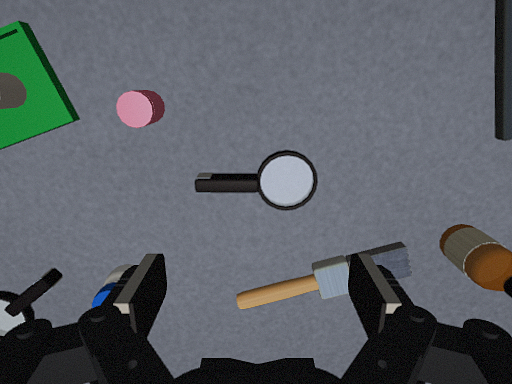

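Loupe: lens at (287,180), handle end at (195,182), brush below (240–410, 240–310) and clear of it.

```bash
cat > lp.py <<'E'
from h import *
import pickle
f=pickle.load(open('w8.pkl','rb'));fs=pickle.load(open('f0.pkl','rb'));S,D=fs['scene'],fs['side']
def comp(f,m,box):
    k=np.zeros_like(m);x0,y0,x1,y1=box;k[y0:y1,x0:x1]=255
    n,l,st,c=cv2.connectedComponentsWithStats(m&k);i=1+st[1:,4].argmax()
    return c[i],np.argwhere(l==i)[:,::-1].astype(float),st[i]
def wh(f,box,t=165):
    g=cv2.cvtColor(f['image'],cv2.COLOR_RGB2GRAY);return comp(f,((g>t)*255).astype(np.uint8),box)
lw=wh(f,(255,145,320,215));ls=wh(S,(220,196,250,224));ld=wh(D,(264,192,291,213))
print(lw[0],lw[2],ls[0],ls[2],ld[0],ld[2])
print('lens',plane(f,[lw[0]],8),cross(f,lw[0],S,ls[0]),cross(f,lw[0],D,ld[0]))
g=cv2.cvtColor(f['image'],cv2.COLOR_RGB2GRAY)
c,p,st=comp(f,((g<60)*255).astype(np.uint8),(185,165,252,200));print(c,st)
for x in range(192,256,6):
    y=p[p[:,0]==x][:,1]
    print(x,y.min() if len(y) else 0,y.max() if len(y) else 0,g[168:196,x].tolist() if x in(204,228,246) else '')
for z in(0,13,26):print(z,plane(f,[(195,183),(228,175),(228,191)],z)[:,:2].round(1).tolist())
E
python3 lp.py
```

```text
[286.08828166 179.54860746] [ 261  156   51   48 1903] [233.21702128 210.04255319] [223 203  21  15 235] [276.37714286 202.09142857] [268 196  18  13 175]
lens [[656.35461209   2.17415821   8.        ]] (array([657.57487464,   3.41075682,   1.83587803]), np.float64(2.3793214213177927)) (array([655.79228781,   1.73757724,  12.12579162]), np.float64(1.4719228865906944))
[224.93067227 183.07563025] [195 173  57  20 952]
192 0 0 
198 179.0 191.0 
204 179.0 191.0 [114, 118, 121, 121, 94, 62, 70, 70, 68, 100, 97, 0, 19, 39, 43, 43, 40, 39, 36, 37, 31, 30, 32, 13, 90, 127, 119, 117]
210 177.0 191.0 
216 174.0 191.0 
222 174.0 191.0 
228 174.0 191.0 [112, 111, 115, 113, 105, 66, 1, 2, 16, 14, 8, 15, 23, 45, 50, 49, 46, 40, 39, 37, 40, 28, 33, 9, 69, 110, 122, 117]
234 174.0 191.0 
240 174.0 191.0 
246 174.0 191.0 [117, 121, 119, 117, 109, 64, 3, 9, 3, 17, 0, 7, 27, 43, 48, 47, 41, 49, 44, 45, 32, 33, 34, 19, 66, 113, 126, 116]
252 0 0 
0 [[645.3, -94.5], [642.8, -57.8], [660.5, -61.5]]
13 [[641.8, -91.2], [639.5, -55.9], [656.4, -59.5]]
26 [[638.3, -87.9], [636.1, -54.1], [652.3, -57.5]]
```

```bash
cat >> lp.py <<'E'
print('---')
q=plane(f,[(195,185.5),(225,185.5),(252,185.5),(225,179.3),(225,191.6)],26)[:,:2];L=plane(f,[lw[0]],6)[0,:2]
print(q.round(1).tolist(),'width',np.linalg.norm(q[3]-q[4]),'len end-lens',np.linalg.norm(q[0]-L))
for a,b in((q[0],q[2]),(q[0],L),(q[1],L)):
    d=(b-a)/np.linalg.norm(b-a);print('dir',np.arctan2(d[1],d[0]),'grip',L-55*d)
E
python3 lp.py | sed -n '/---/,$p'; python3 go.py 645 -52 120 2.96
```

```text
---
[[640.9, -88.5], [646.1, -59.2], [650.9, -32.8], [639.9, -57.9], [652.4, -60.6]] width 12.827841855194315 len end-lens 92.18578349900142
dir 1.3928607712889263 grip [647.23840421 -51.87594241]
dir 1.3952015749044242 grip [647.36514225 -51.89858156]
dir 1.396296553636936 grip [647.42444575 -51.90906982]
pos [639.7 -24.4 205.4] rot [ 3.142e+00 -2.000e-03  2.965e+00] q [-0.04  0.42  1.64  0.    1.08 -1.43] -> [-0.0103 -0.0263  0.0854] [ 0.0001 -0.0019  0.0045] t 13.1
```

Loupe fits: handle end–lens 92 mm, direction 1.395 rad, grip (647.3,-52). Turn the tool to yaw 1.395 on height.

```bash
python3 -m crank '[[0,0,0,0,0,0.14,0],[0,0,0,0,0,0.29,0],[0,0,0,0,0,0.44,0],[0,0,0,0,0,0.59,0],[0,0,0,0,0,0.74,0]]' 
python3 -m crank '[[0,0,0,0,0,0.15,0],[0,0,0,0,0,0.3,0],[0,0,0,0,0,0.45,0],[0,0,0,0,0,0.6,0],[0,0,0,0,0,0.74,0]]' 
python3 -m crank '[[0,0,0,0,0,0.06,0],[0,0,0,0,0,0.087,0],[0,0,0,0,0,0.087,0],[0,0,0,0,0,0.087,0]]' 
python3 go.py 647.3 -52 60 1.395
```

```text
clock: 13.55
eef_pos: [640.0, -23.9, 206.1]
tcp_rot: [-3.141, -0.0, 2.219]
contact_force: [0.4, 1.3, 0.0]
opening: 1.005
grasp_force: 0.0
clock: 14.05
eef_pos: [640.0, -23.9, 206.1]
tcp_rot: [-3.141, -0.0, 1.479]
contact_force: [0.1, 0.1, -1.2]
opening: 0.999
grasp_force: 0.0
clock: 14.45
eef_pos: [640.4, -24.9, 206.3]
tcp_rot: [-3.141, -0.0, 1.399]
contact_force: [0.5, 0.0, -0.2]
opening: 1.002
grasp_force: 0.0
pos [640.4 -24.9 206.3] rot [-3.141 -0.     1.399] q [-0.04  0.42  1.64  0.    1.08  0.13] -> [-0.0255  0.0115  0.1463] [-0.0001 -0.      0.004 ] t 14.4
```

```bash
python3 -m crank '[[-0.012,0.005,0.04,0,0,0.004,0],[-0.0255,0.0115,0.08,0,0,0.004,0],[-0.0255,0.0115,0.12,0,0,0.004,0],[-0.0255,0.0115,0.14,0,0,0.004,0],[-0.0255,0.0115,0.146,0,0,0.004,0]]' 
python3 -m crank '[[0,0,0,0,0,0,0],[0,0,0,0,0,0,0]]' 
python3 snap.py w9; python3 go.py 647.3 -52 22 1.395
```

```text
clock: 14.95
eef_pos: [645.6, -52.4, 57.4]
tcp_rot: [-3.137, 0.0, 1.394]
contact_force: [0.3, -0.4, -0.0]
opening: 0.998
grasp_force: 0.0
clock: 15.15
eef_pos: [648.5, -52.5, 61.6]
tcp_rot: [3.14, -0.0, 1.393]
contact_force: [0.7, -0.8, 0.6]
opening: 1.0
grasp_force: 0.0
pos [648.6 -52.5  62. ] rot [ 3.139 -0.     1.393] q [-0.08  0.61  1.7   0.    0.83  0.09] -> [ 0.0003 -0.0015  0.04  ] [ 0.0026 -0.0003 -0.0018] t 15.2
```

View pics/w9.png

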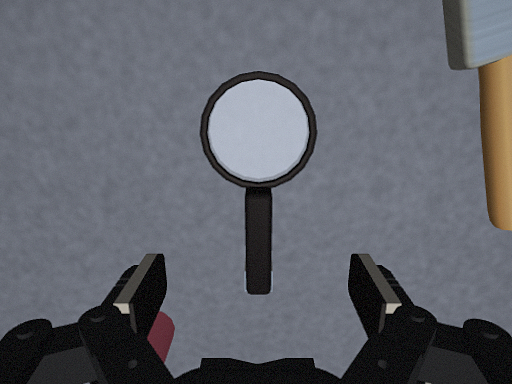

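The handle lies centred between the fingers (col 258), axis vertical in the image. Descend and grip.

```bash
python3 -m crank '[[0,0,0.012,0,0,0,0],[0,0,0.024,0,0,0,0],[0,0,0.033,0,0,0,0],[0,0,0.038,0,0,0,0],[0,0,0.038,0,0,0,0]]' 70
python3 -m crank '[[0,0,0,0,0,0,0.4],[0,0,0,0,0,0,0.6],[0,0,0,0,0,0,0.7],[0,0,0,0,0,0,1],[0,0,0,0,0,0,1]]' 70
python3 -m crank '[[0,0,0,0,0,0,1],[0,0,0,0,0,0,1],[0,0,0,0,0,0,1]]' 70
```

```text
clock: 15.7
eef_pos: [646.7, -52.5, 21.0]
tcp_rot: [-3.14, 0.0, 1.393]
contact_force: [0.3, -0.6, 0.8]
opening: 1.003
grasp_force: 0.0
clock: 16.2
eef_pos: [647.8, -52.6, 22.8]
tcp_rot: [3.141, -0.0, 1.393]
contact_force: [-1.8, 0.8, 4.3]
opening: 0.162
grasp_force: 68.8
clock: 16.5
eef_pos: [647.9, -52.6, 22.8]
tcp_rot: [3.141, -0.0, 1.393]
contact_force: [-0.5, 0.3, 5.8]
opening: 0.16
grasp_force: 69.0
```

```bash
python3 -m crank '[[0,0,-0.02,0,0,0,1],[0,0,-0.05,0,0,0,1],[0,0,-0.09,0,0,0,1],[0,0,-0.13,0,0,0,1],[0,0,-0.15,0,0,0,1]]'
cat > col.py <<'E'
from h import *
import pickle
w=pickle.load(open('w7.pkl','rb'));fs=pickle.load(open('f0.pkl','rb'));S,D=fs['scene'],fs['side']
def cen(f,box):
    x0,y0,x1,y1=box;im=cv2.resize(f['image'][y0:y1,x0:x1],None,fx=8,fy=8,interpolation=cv2.INTER_CUBIC)
    h=cv2.cvtColor(im,cv2.COLOR_RGB2HSV);m=cv2.inRange(h,(0,90,60),(9,255,255))|cv2.inRange(h,(171,90,60),(180,255,255))
    n,l,st,c=cv2.connectedComponentsWithStats(m);i=1+st[1:,4].argmax()
    hull=cv2.convexHull(np.argwhere(l==i)[:,::-1].astype(np.int32));M=cv2.moments(hull)
    c=np.array([M['m10'],M['m01']])/M['m00'];return (c+.5)/8-.5+[x0,y0],cv2.boundingRect(hull)
s,bs=cen(S,(315,220,345,250));d,bd=cen(D,(200,122,226,144));q,bq=cen(w,(250,280,315,345))
print(s,bs,d,bd,q,bq)
for a,b in(((S,s),(D,d)),((S,s),(w,q)),((D,d),(w,q))):print(cross(*a,*b))
# 3-view LS
A=np.zeros((3,3));B=np.zeros(3)
for f,u in((S,s),(D,d),(w,q)):
    o,v=ray(f,[u]);P=np.eye(3)-np.outer(v[0],v[0]);A+=P;B+=P@o
print(np.linalg.solve(A,B))
E
python3 col.py; python3 go.py 516.4 205.3 122 1.395
```

```text
clock: 17.0
eef_pos: [648.6, -52.7, 175.7]
tcp_rot: [3.138, -0.0, 1.393]
contact_force: [0.9, -0.1, -1.1]
opening: 0.163
grasp_force: 68.3
[329.26512964 234.53597486] (70, 73, 100, 92) [212.82259623 131.52434397] (71, 53, 70, 58) [283.15270652 310.63311329] (149, 126, 245, 240)
(array([631.61200157, 266.40081152, 104.7255297 ]), np.float64(1.119780014604169))
(array([630.66065301, 265.05593014, 103.87559494]), np.float64(2.8436651404924005))
(array([630.30190024, 263.87108563, 106.01165232]), np.float64(1.576776544976846))
[631.08080182 265.24526354 104.63263443]
pos [648.6 -52.7 175.7] rot [ 3.138 -0.     1.393] q [-0.08  0.46  1.64 -0.    1.03  0.09] -> [ 0.2305 -0.176   0.0531] [ 0.0036 -0.0003 -0.0021] t 17.0
```

```bash
python3 -m crank '[[0.015,-0.012,0,0,0,0,1],[0.04,-0.031,0,0,0,0,1],[0.068,-0.052,0,0,0,0,1],[0.096,-0.073,0,0,0,0,1],[0.124,-0.095,0,0,0,0,1]]'
python3 -m crank '[[0.028,-0.021,0,0,0,0,1],[0.056,-0.043,0,0,0,0,1],[0.08,-0.061,0,0,0,0,1],[0.098,-0.075,0,0,0,0,1],[0.106,-0.081,0,0,0,0,1]]'
python3 -m crank '[[0,0,0.008,0,0,0,1],[0,0,0.02,0,0,0,1],[0,0,0.035,0,0,0,1],[0,0,0.045,0,0,0,1],[0,0,0.05,0,0,0,1]]'
python3 -m crank '[[0,0,0,0,0,0,1],[0,0,0,0,0,0,1]]'
python3 - <<'E'
from h import *
import pickle
fs={n:grab(n) for n in('scene','side','wrist')};pickle.dump(fs,open('f1.pkl','wb'))
im=np.hstack([cv2.resize(fs['scene']['image'][170:270,290:400],(400,364)),cv2.resize(fs['side']['image'][90:190,150:260],(400,364))]);im=np.vstack([im,np.zeros((236,800,3),np.uint8)])
w=cv2.resize(fs['wrist']['image'],(314,236));im[364:,:314]=w
save({'image':im},'hold.png')
E
python3 go.py 516.4 205.3 122 1.395
```

```text
clock: 17.5
eef_pos: [573.6, 87.8, 170.6]
tcp_rot: [-3.139, 0.001, 1.393]
contact_force: [0.6, -0.6, -0.7]
opening: 0.16
grasp_force: 68.3
clock: 18.0
eef_pos: [512.4, 206.5, 170.8]
tcp_rot: [-3.139, 0.001, 1.395]
contact_force: [0.7, -0.5, -0.9]
opening: 0.156
grasp_force: 68.3
clock: 18.5
eef_pos: [514.5, 203.8, 120.4]
tcp_rot: [-3.14, 0.001, 1.392]
contact_force: [0.2, -0.4, 0.0]
opening: 0.155
grasp_force: 68.3
clock: 18.7
eef_pos: [515.3, 204.7, 122.4]
tcp_rot: [3.141, -0.0, 1.392]
contact_force: [-1.1, -0.6, -1.0]
opening: 0.158
grasp_force: 68.3
pos [515.4 205.  122.9] rot [ 3.141e+00 -1.000e-03  1.393e+00] q [ 0.38  0.4   1.89 -0.    0.85  0.55] -> [0.0004 0.0009 0.0009] [ 0.0009 -0.0006 -0.0023] t 18.9
```

View pics/hold.png

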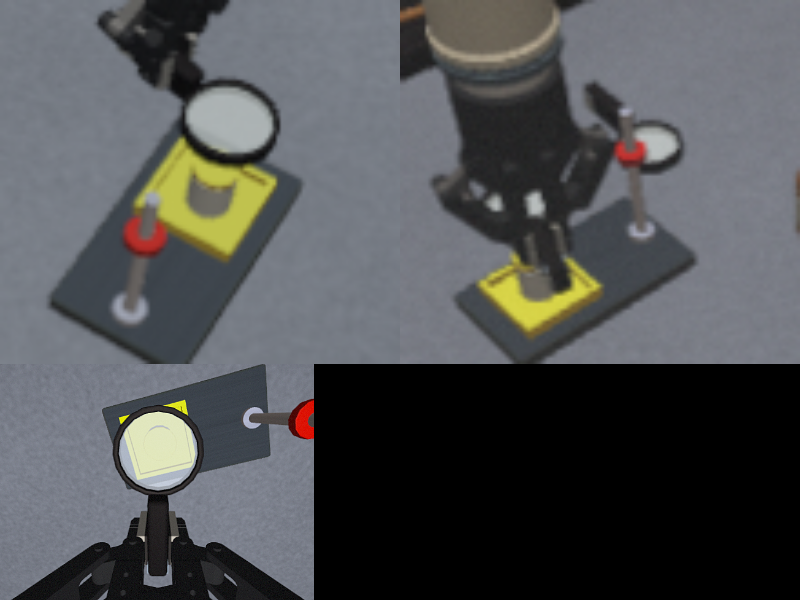

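Hold picture: scene crop shows the ring (230,122) above the yellow sample and level-looking, collar at (145,235); wrist inset shows the sample through the lens at (159,450). In the side crop the gripper hides the lens. Now numbers.

```bash
cat > hold.py <<'E'
from h import *
import pickle,sys
fs=pickle.load(open(sys.argv[1],'rb'));S,W=fs['scene'],fs['wrist']
def ring(f,c0,rad,thr):  # dark ring: component around seed, outer hull ellipse of interior
    g=cv2.GaussianBlur(cv2.resize(cv2.cvtColor(f['image'],cv2.COLOR_RGB2GRAY),None,fx=4,fy=4,interpolation=cv2.INTER_CUBIC),(0,0),2)
    pts_o=[];pts_i=[]
    for a in np.linspace(0,2*np.pi,120,endpoint=False):
        rr=np.arange(rad*0.6,rad*1.35,.25);xy=np.array(c0)+rr[:,None]*[np.cos(a),np.sin(a)]
        v=g[np.clip(((xy[:,1]+.5)*4-.5).round().astype(int),0,g.shape[0]-1),np.clip(((xy[:,0]+.5)*4-.5).round().astype(int),0,g.shape[1]-1)]
        d=np.where(v<thr)[0]
        if len(d): pts_i.append(xy[d[0]])
    return np.array(pts_i)
for nm,f,c,rad,thr in(('wrist',W,(259,140),65,100),('scene',S,(353.3,203.3),12.5,110)):
    p=ring(f,c,rad,thr);e=cv2.fitEllipse(p.astype(np.float32));print(nm,len(p),e)
    if nm=='wrist':ew=e;pw=p
    else:es=e
print('lens cross',cross(W,ew[0],S,es[0]))
for z in(99,105,111):
    q=plane(W,pw,z)[:,:2];print(z,cv2.fitEllipse(q.astype(np.float32)),plane(W,[ew[0]],z)[0].round(1))
s=r.sense();print(s['eef_pos'])
x=cv2.resize(W['image'][50:230,150:400],None,fx=2.4,fy=2.4);save({'image':x},'lensw.png')
E
python3 hold.py f1.pkl
python3 - <<'E'
from h import *
import pickle
w=pickle.load(open('w9.pkl','rb'));f=pickle.load(open('f1.pkl','rb'))['wrist']
# camera offset in tool frame and a check of lens on bench from w9 (inner ring centre ~ (259,130), TCP 648.5,-52.5)
print(plane(w,[(258.5,130)],6), w['position'],f['position'])
E
```

```text
wrist 120 ((257.5773010253906, 141.1336212158203), (127.7419204711914, 128.12841796875), 77.61367797851562)
scene 120 ((352.7608337402344, 202.5736083984375), (17.889238357543945, 24.183086395263672), 103.68817138671875)
lens cross (array([524.81818308, 262.40013592, 107.56075418]), np.float64(0.9665324910507636))
99 ((524.2967529296875, 258.50543212890625), (59.17074203491211, 59.22356414794922), 153.7313995361328) [524.6 260.5  99. ]
105 ((524.4767456054688, 259.6088562011719), (56.75425720214844, 56.80491638183594), 153.7330322265625) [524.8 261.5 105. ]
111 ((524.65673828125, 260.7122802734375), (54.3377685546875, 54.38628387451172), 153.7341766357422) [525.  262.5 111. ]
[515.40411997 205.03509821 122.86140295]
[[658.40377382   3.51109377   6.        ]] [661.54083097  28.10891703 184.74572889] [528.70395215 285.52393377 245.91783834]
```

View pics/lensw.png

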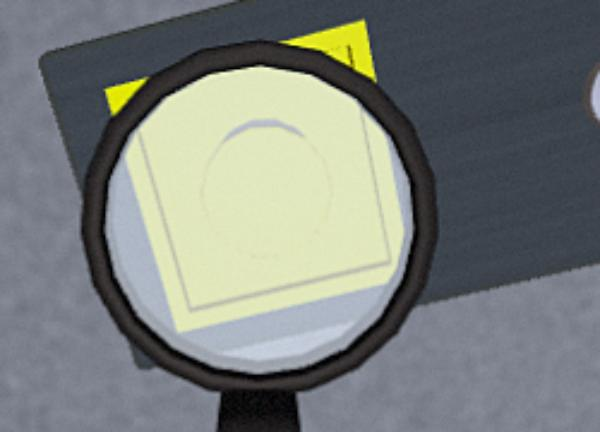

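The lens crop shows the sample's top (centre ≈(267,192), radius 64) slightly above the ring's centre (259,214), as perspective would have it; check by rays.

```bash
python3 - <<'E'
from h import *
import pickle
fs=pickle.load(open('f1.pkl','rb'));W=fs['wrist'];S=fs['scene'];D=fs['side'];w7=pickle.load(open('w7.pkl','rb'))
c=lambda x,y:(150+x/2.4-.3,50+y/2.4-.3)
print('sample top',plane(W,[c(267,192),c(202,192),c(332,192),c(265,120)],59).round(1).tolist())
# dish inner floor-edge corners/centre seen through the lens
for nm,f,top,col in(('S',S,(331.6,224.8),(329.27,234.54)),('D',D,(212.0,120.9),(212.8,131.5)),('w7',w7,(288,350),(283.15,310.6))):
    p=plane(f,[top],147)[0];o,d=ray(f,[col]);d=d[0]
    A=np.c_[d,-np.array([0,0,1.])];t=np.linalg.lstsq(A,np.r_[p[:2],0]-o,rcond=None)[0];print(nm,p.round(1),'collar h',t[1].round(1))
E
python3 go.py 516.4 205.3 122 1.395
```

```text
sample top [[526.6, 259.8, 59.0], [511.2, 262.6, 59.0], [542.1, 257.0, 59.0], [529.1, 276.3, 59.0]]
S [633.  268.1 147. ] collar h 108.2
D [631.4 261.2 147. ] collar h 108.5
w7 [630.1 263.9 147. ] collar h 105.0
pos [515.4 205.  122.9] rot [ 3.141e+00 -1.000e-03  1.393e+00] q [ 0.38  0.4   1.89 -0.    0.85  0.55] -> [0.0004 0.0009 0.0009] [ 0.0009 -0.0006 -0.0023] t 18.9
```

```bash
python3 -m crank '[[0,0,-0.015,0,0,0,1],[0,0,-0.035,0,0,0,1],[0,0,-0.055,0,0,0,1],[0,0,-0.06,0,0,0,1],[0,0,-0.06,0,0,0,1]]'
python3 -m crank '[[0,0,0,0,0,0,1],[0,0,0,0,0,0,1]]'
python3 snap.py wa
python3 -m crank '[[0.02,-0.0035,0,0,0,0,1],[0.045,-0.008,0,0,0,0,1],[0.065,-0.0115,0,0,0,0,1],[0.0787,-0.014,0,0,0,0,1],[0.0787,-0.014,0,0,0,0,1]]'
python3 -m crank '[[0,0,0,0,0,0,1],[0,0,0,0,0,0,1]]'
python3 snap.py wb
cat > st.py <<'E'
from h import *
import pickle
exec(open('col.py').read().split('def cen')[1].join(['def cen','']).split('s,bs=')[0])
V=[pickle.load(open(n+'.pkl','rb')) for n in('wa','wb','w7')]
c=[]
for f in V:
    q,b=cen(f,(0,0,512,384));c.append(q);print(q,[v/8 for v in b],f['position'].round(1))
for i,j in((0,1),(0,2),(1,2)):print(i,j,cross(V[i],c[i],V[j],c[j]))
# brightest/silver post top and base: low-saturation bright blobs near the collar
for f,q in zip(V,c):
    h=cv2.cvtColor(f['image'],cv2.COLOR_RGB2HSV);m=((h[...,1]<45)&(h[...,2]>165)).astype(np.uint8)
    n,l,st,cc=cv2.connectedComponentsWithStats(m)
    print([(st[i,4],cc[i].round(1).tolist()) for i in range(1,n) if st[i,4]>25 and np.hypot(*(cc[i]-q))<130])
E
python3 st.py
```

```text
clock: 19.35
eef_pos: [515.5, 205.2, 183.2]
tcp_rot: [3.14, -0.001, 1.393]
contact_force: [-0.5, -1.2, -1.6]
opening: 0.163
grasp_force: 68.3
clock: 19.55
eef_pos: [514.4, 204.7, 181.3]
tcp_rot: [-3.14, 0.001, 1.393]
contact_force: [-0.2, -0.8, -1.3]
opening: 0.159
grasp_force: 68.3
clock: 20.1
eef_pos: [515.0, 286.1, 181.7]
tcp_rot: [-3.141, 0.0, 1.394]
contact_force: [-0.0, 0.5, -0.3]
opening: 0.154
grasp_force: 68.3
clock: 20.3
eef_pos: [515.0, 284.0, 182.0]
tcp_rot: [-3.141, 0.001, 1.392]
contact_force: [0.6, 0.7, -0.6]
opening: 0.157
grasp_force: 68.3
[435.69739526  86.5204267 ] [410.75, 63.625, 50.75, 47.0] [527.9 285.4 304.3]
[433.81620235 209.36538776] [412.375, 190.625, 44.75, 39.375] [528.4 364.7 305.1]
[283.15270652 310.63311329] [268.625, 295.75, 30.625, 30.0] [443.9 274.2 330.8]
0 1 (array([630.54226509, 263.99092505, 104.97118468]), np.float64(0.013708175751229743))
0 2 (array([631.30282796, 263.73878379, 103.5353499 ]), np.float64(0.20014561278156953))
1 2 (array([630.89275366, 263.63775605, 104.17034051]), np.float64(0.13645145184672328))
[(np.int32(336), [379.7, 85.5]), (np.int32(339), [483.5, 88.0])]
[(np.int32(257), [383.8, 173.8]), (np.int32(214), [474.3, 238.4])]
[(np.int32(146), [276.8, 257.1]), (np.int32(40), [349.8, 301.0]), (np.int32(85), [391.3, 307.4]), (np.int32(94), [287.7, 350.0])]
```

```bash
cat >> st.py <<'E'
print('top',cross(V[0],(483.5,88),V[1],(474.3,238.4)),cross(V[0],(483.5,88),V[2],(287.7,350)),cross(V[1],(474.3,238.4),V[2],(287.7,350)))
print('base',cross(V[0],(379.7,85.5),V[1],(383.8,173.8)))
E
python3 st.py | tail -2; python3 go.py 516.4 205.3 182 1.395
```

```text
top (array([630.6631227 , 263.67433258, 146.31622911]), np.float64(0.0046702144322573694)) (array([630.5695433 , 263.66600133, 146.47389477]), np.float64(0.06176778708136684)) (array([630.7053638 , 263.64201993, 146.31070064]), np.float64(0.067849166511887))
base (array([630.10212387, 264.05347847,  16.82628868]), np.float64(0.6303857867825169))
pos [515.1 284.  182.1] rot [-3.141  0.     1.392] q [ 0.5   0.37  1.78 -0.    1.    0.68] -> [-0.0772  0.0153  0.0002] [-0.0003  0.0005 -0.0028] t 20.4
```

Post top triangulates at 146.4 (true 147), so the collar is at ≈105 mm; TCP should be at z≈122, xy≈(517,205).

```bash
python3 -m crank '[[-0.02,0.004,0,0,0,0,1],[-0.045,0.009,0,0,0,0,1],[-0.065,0.013,0,0,0,0,1],[-0.0776,0.0158,0,0,0,0,1],[-0.0776,0.0158,0,0,0,0,1]]'
python3 -m crank '[[0,0,0.01,0,0,0,1],[0,0,0.03,0,0,0,1],[0,0,0.05,0,0,0,1],[0,0,0.06,0,0,0,1],[0,0,0.06,0,0,0,1]]'
python3 -m crank '[[0,0,0,0,0,0,1],[0,0,0,0,0,0,1],[0,0,0,0,0,0,1],[0,0,0,0,0,0,1],[0,0,0,0,0,0,1]]'
python3 go.py 516.9 204.8 122 1.393
```

```text
clock: 20.85
eef_pos: [517.0, 204.1, 182.4]
tcp_rot: [-3.142, 0.0, 1.391]
contact_force: [-0.4, 0.3, -1.8]
opening: 0.158
grasp_force: 68.3
clock: 21.35
eef_pos: [515.9, 205.9, 120.5]
tcp_rot: [-3.139, 0.002, 1.393]
contact_force: [0.0, 0.3, -0.6]
opening: 0.16
grasp_force: 68.3
clock: 21.85
eef_pos: [517.2, 205.7, 122.7]
tcp_rot: [3.141, -0.0, 1.393]
contact_force: [0.4, 0.2, -1.1]
opening: 0.16
grasp_force: 68.3
pos [517.2 205.7 122.7] rot [ 3.141 -0.     1.393] q [ 0.38  0.4   1.89 -0.    0.85  0.55] -> [-0.001  -0.0001  0.0007] [ 0.0006 -0.0004 -0.0003] t 21.9
```

Small trim, settle, and a numeric check that the lens, sample and collar agree.

```bash
python3 -m crank '[[-0.001,0,0.0005,0,0,0,1],[-0.001,0,0.0005,0,0,0,1],[-0.001,0,0.0005,0,0,0,1],[-0.001,0,0.0005,0,0,0,1],[-0.001,0,0.0005,0,0,0,1]]'
python3 -m crank '[[0,0,0,0,0,0,1],[0,0,0,0,0,0,1],[0,0,0,0,0,0,1],[0,0,0,0,0,0,1],[0,0,0,0,0,0,1]]'
python3 - <<'E'
from h import *
import pickle
pickle.dump({n:grab(n) for n in('scene','side','wrist')},open('f2.pkl','wb'))
E
python3 hold.py f2.pkl | grep -v "^99"; python3 go.py 516.9 204.8 122 1.393
python3 - <<'E'
from h import *
import pickle
a=pickle.load(open('f0.pkl','rb'));b=pickle.load(open('f2.pkl','rb'))
# bystanders and samples unmoved: image difference at their scene places; collar too
for n,(x,y) in dict(bottle=(264,270),jar=(151,188),brush=(208,247),pink1=(261,136),pink2=(222,161),collar=(329,235)).items():
    d=cv2.absdiff(a['scene']['image'],b['scene']['image'])[y-9:y+9,x-9:x+9];print(n,d.mean().round(1))
E
```

```text
clock: 22.35
eef_pos: [516.8, 204.7, 121.8]
tcp_rot: [3.142, 0.0, 1.393]
contact_force: [0.6, 0.1, -1.4]
opening: 0.166
grasp_force: 68.3
clock: 22.85
eef_pos: [516.7, 204.7, 121.8]
tcp_rot: [-3.142, 0.0, 1.393]
contact_force: [0.3, 0.3, -0.9]
opening: 0.155
grasp_force: 68.3
wrist 120 ((257.580078125, 141.1304168701172), (127.78858184814453, 128.09841918945312), 83.57793426513672)
scene 120 ((352.381103515625, 203.15725708007812), (17.999635696411133, 24.070695877075195), 103.7291488647461)
lens cross (array([526.1193271 , 262.24401653, 106.59795023]), np.float64(1.119429801155638))
105 ((525.8112182617188, 259.5499267578125), (56.334598541259766, 56.4024772644043), 171.49810791015625) [526.1 261.4 105. ]
111 ((525.9965209960938, 260.6556091308594), (53.91802215576172, 53.98298263549805), 171.5004119873047) [526.3 262.4 111. ]
[516.78816973 204.72271953 121.80122868]
pos [516.8 204.7 121.8] rot [ 3.142 -0.     1.393] q [ 0.37  0.4   1.89 -0.    0.85  0.55] -> [ 0.0001  0.0001 -0.0002] [ 0.     -0.     -0.0002] t 23.0
bottle 1.5
jar 1.7
brush 2.0
pink1 1.9
pink2 2.0
collar 1.4
```

```bash
python3 -c "
from rig import sign_off
print(sign_off())"
```

```text
the job is handed in; nothing more can be done
None
```

The job is handed in: both samples stand in their places, and the gripper holds the loupe over the yellow sample, lens at about (526, 260, 105) mm by my measurements against a collar at about 105 mm; no verdict came back, and I viewed 12 pictures, two over the limit of 10.

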